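# Hold the UV lamp over a freshly glued cover glass

### The job

The small cover glass in the bonding nest has just been set in UV adhesive and must be cured: pull the nest's amber light shield by its grip all the way open to its stop, and only then lift the cordless UV lamp out of its dock. Carry the lamp over the optical rail and its lens mounts without bumping them, and finish while still holding it in the gripper, steady and level, centred over the glass with the lamp's long side along the glass's long side and its window about 20 mm above the glass. Neither lamp nor robot may touch the glass, the lamp may touch no part of the nest, and the other things on the table stay where they are.

Things in the scene. Friction and masses are not known exactly. Their poses are not given: they have to be found in the camera images.
- nest: Bonding nest: black metal fixture fixed to the table, 36 mm high, two side guides along its x. Origin on the table below the centre of the cover glass; it spans x -124 to +51, y -52 to +52 mm. Its -x end (nearer the robot) is where the shield slides on opening. Yaw within 0.3 rad of the robot's frame. Nest and dock may lie on either side of the rail.
- glass_top (a point): Centre of the top face of the cover glass, 28 mm above the table, 8 mm lower than the tops of the nest's side guides; axes as the nest's.
- cover_glass: Clear cover glass 20 (x) x 50 (y) x 3 mm in an aluminium housing in the nest; long side along the nest's y. Origin: centre of its underside. Fixed, but the glue is fresh: nothing may touch it. At the start the shield covers it.
- shield (a joint): Travel of the amber light shield, m: 0 closed over the glass, 0.075 fully open against the front stop; starts at 0 to 0.020. A clear amber plate 70 (x) x 94 (y) x 3 mm, top 34 mm above the table, sliding in the side guides towards the nest's -x. Stiff (about 1.5 N), stays where left.
- shield_grip (a point): Centre of the top of the shield's grip, an upright bare-metal bar 12 mm thick (nest's x), 44 mm long (y), 26 mm high on the shield; foot 34, top 60 mm above the table. Moves with the shield: 27 to 47 mm on the -x side of the glass centre at the start, 102 mm when open. Axes as the nest's.
- dock: Grey charging dock fixed to the table, an open tray 88 (x) x 124 (y) mm and 24 mm high with walls 8 mm thick; the lamp stands in it on a floor 8 mm above the table, with 4 mm play all round. Origin: centre of its underside. Yaw within 0.5 rad.
- lamp: Cordless UV lamp, black, about 0.45 kg, upright in the dock within 2 mm and 0.03 rad. Head 64 (x) x 100 (y) x 34 mm, fins up to 46 mm; handle bar along y, 26 mm thick (x), 100 long, 72 to 98 mm above the underside, open below between posts at y -42 and +42. Window 50 x 84 mm. Origin: centre of the underside, the window's plane; z up. Either way round is right.
- rail: Optical rail fixed between dock and nest: aluminium profile 420 mm long (x), 50 wide, 50 high (foot plates at its ends 86 mm wide), with two lens mounts 60 mm wide (y) on it at x = -100 and +110 mm, their tops 152 mm above the table. Origin: centre of its underside.
- glue: Bystander: small amber bottle, 32 mm across, 75 mm high, beyond the work. Origin: centre of its underside.
- lens_box: Bystander: square grey lens box with a clear lid, 62 x 62 x 36 mm. Origin: centre of its underside.
- driver: Bystander: screwdriver lying on the table, 170 mm long.
- mirror: Bystander: mirror mount on a short post with a foot 60 x 50 mm, 114 mm high. Origin: centre of its underside.
Not all that is in view belongs to the job. Leave any green or turquoise look-alike of the nest alone.

How it is judged:
By the outcome, as a careful person would: the job done as asked, in the order asked, and still so for the second after the job is handed in, while the arm keeps its last pose, push and grip.
It also fails if it takes over 58 s, if anything falls off the work surface, if the arm or the gripper's body presses on something with over 40 N, if the wrist force passes 120 N, or if a joint passes its speed limit or range.

### The arm

A 7-joint arm with a two-finger parallel gripper is mounted at the origin on the work surface. World frame = base frame: x ahead of the robot, y to its left, z up, the work surface at z = 0. Lengths are in m, angles in rad, forces in N, time in s.
With the tool pointing down it reaches from about 0.425 to 0.925 m from the base axis. Payload 6.8 kg.
Tool frame: the origin (TCP) lies between the finger pads; the fingertips stand 17 mm ahead of it and the grasp point (between the pads) lies 2 mm behind it; z points along the fingers, x is the direction in which the jaws open and shut, and the axes are right-handed (so a half turn about z gives the same grasp; the last joint's range is limited). The gripper opens to 85 mm and grips with 20 to 120 N. Pads are 22 mm wide; open, the fingers measure 114 mm over their backs; the gripper's body (76 mm by 85 mm) begins 54 mm behind the grasp point. The pads swing forward as they close: fully open they stand 13 mm farther back than shut.
Start: joints at [-1.275, 0.477, 0.022, 1.555, -0.011, 1.109, -0.083], TCP at [0.265, 0.621, 0.248] pointing down, gripper open.
Joint ranges: [-2.96, 2.96], [-0.34, 2.1], [-1.41, 1.46], [0.24, 2.44], [-1.37, 4.51], [0.17, 1.92], [-2.96, 2.96]. Speed limits (rad/s): [2.39, 2.39, 3.14, 3.14, 3.14, 3.14, 3.14].

### API

Orientations are given as a unit quaternion [w, x, y, z].
In Python, from station import readout, read_camera, get_calibration, bot, models gives the robot as it stands.
- The arm moves only by the tool carry_out, never from a script. Its argument "deltas" is a list of rows, each a list of 2 entries, a list of its own where there are three numbers: the shift along the tool's x, y, z in cm, then the turn about the tool's z in degrees. A call has 1 to 10 rows; each row is the pose to reach, as a shift and turn from the pose measured when the call began, along the tool's axes at that moment; what a row does not reach only later rows make up. A row lasts 1/8 s, in which the tool goes at most 62.5 mm and 10.7 degrees, less where a joint would pass 70% of its speed; a pose out of reach is approached as far as the arm can. A call with a gripper value outside its range is refused whole. "hand" is the opening, from 0 (shut) to 1 (fully open), set as the call begins (left out, the last holds). The fingers move at their own pace and stop on an object; "newtons" is the grip in N (left out, the last holds). Time passes only in rows, so rows that repeat a pose let the fingers close. It gives the time, the measured TCP pose, the force and the opening at its end, in the units of the state.
- readout.get_obs(): the state, without advancing time (a new reading comes with each control period).
- read_camera(name): name is "scene" or "top"; returns the picture (384x512x3 uint8, red, green, blue); there is no depth.
- get_calibration(name): a dict with "fov_y" (degrees; the focal length in pixels is half the picture's height over the tangent of half this angle, whatever the lens; pixels are square), "cx", "cy" (the principal point, pixels), "world_from_camera" (4x4, takes a point from camera to world coordinates). Camera axes: x right, y down, z forward; pixel columns grow to the right and rows downward; lengths in m; the calibration is good to about 2 mm. A picture is of the moment at which its call begins. get_calibration takes no time and is no camera call.
- bot.hand_in(): hands the job in, once; it reports no verdict.
Trained networks look in the newest picture that a camera, given by its name, has taken for a name from the list of things; names that differ only in an ending like _2 or _b are one class to them, and where a whole thing is asked for, a point or a joint stands for the part that bears it (a point fixed in the world has none). Each returns a list of dicts, best first, with "score" (0 to 1); they miss things now and then, are a little off and sometimes report something else, mostly with a low value. They report only what shows in the picture. A call takes as long as a camera call. They do not tell look-alikes from the thing itself.
- models.spot_in(query, camera): "centre" ([row, column] in pixels, amid what is visible of it).
The state is a dict: "t": time; "q": joint angles; "joint_vel": joint speeds; "joint_torque": joint torques, N m; "eef_pos": TCP position; "tool_rot": TCP orientation; "contact_force": force on the tool from outside, world axes, zero at the start; "torque": the same for the moment, N m; "gripper_width": opening from 0.0 (shut) to 1.0 (fully open).
Only numpy, scipy, OpenCV 4.12 (cv2) and the standard library are available. Lean on these libraries where they do the work, as an engineer would, in place of code of your own. Each camera call takes 0.05 s, during which the arm holds its last target. There are 200 camera calls.

## Working session

There is one attempt and no reset: what is moved stays moved. The work goes in short steps, Python scripts to look and compute and a tool call to move; the robot and the scene stay as the last step left them, time stands still between calls to the robot, and variables do not carry over. Pictures are saved under pics/ and viewed, about 8 in all and at most 12, crops included, and the job is handed in when it is done.

Besides the shell and the picture viewer there is one more tool, called after "Call:" by a JSON object that holds its "name" and its "arguments", one argument or row to a line. carry_out: Moves the arm, as the interface text tells. Its arguments: {"type":"object","properties":{"deltas":{"type":"array"},"hand":{"type":"number"},"newtons":{"type":"number"}},"required":["deltas"]}

```bash
mkdir -p pics; ls; cat > h.py <<'E'
import numpy as np, cv2
from station import readout, read_camera, get_calibration, bot, models
def cal(n):
    c=get_calibration(n); f=192/np.tan(np.radians(c["fov_y"])/2)
    return f,c["cx"],c["cy"],np.array(c["world_from_camera"])
def ray(n,r,c,z):
    f,cx,cy,T=cal(n); d=T[:3,:3]@np.array([(c-cx)/f,(r-cy)/f,1]); o=T[:3,3]
    return o+d*(z-o[2])/d[2]
def proj(n,P):
    f,cx,cy,T=cal(n); p=(np.atleast_2d(P)-T[:3,3])@T[:3,:3]
    return np.c_[p[:,1]/p[:,2]*f+cy,p[:,0]/p[:,2]*f+cx]
def save(n,name,box=None,k=1.5):
    im=read_camera(n)[:,:,::-1]
    if box: r0,r1,c0,c1=box; im=im[r0:r1,c0:c1]
    cv2.imwrite("pics/"+name,cv2.resize(im,None,fx=k,fy=k,interpolation=cv2.INTER_CUBIC)); return im
E
python3 - <<'E'
from h import *
for n in("top","scene"):
    save(n,n+"1.png"); print(n,cal(n)); print(get_calibration(n).keys())
for q,z in(("nest",.036),("shield_grip",.047),("dock",.024),("lamp",.098),("rail",.05),("glue",.04),("lens_box",.036),("mirror",.1),("driver",.02)):
    for n in ("top","scene"):
        for d in models.spot_in(q,n)[:3]: print(q,n,np.round(d["centre"]),round(d["score"],2),ray(n,*d["centre"],z).round(3))
print(readout.get_obs())
E
```

```text
pics
top (np.float64(422.9288526136517), 254.616308538234, 185.61210713881684, array([[-3.59955136e-03, -9.91767831e-01,  1.27998491e-01,
         3.65643228e-01],
       [-9.99663848e-01,  2.82292336e-04, -2.59250941e-02,
         1.00781785e-02],
       [ 2.56755413e-02, -1.28048782e-01, -9.91435462e-01,
         1.45603839e+00],
       [ 0.00000000e+00,  0.00000000e+00,  0.00000000e+00,
         1.00000000e+00]]))
dict_keys(['fov_y', 'cx', 'cy', 'world_from_camera'])
scene (np.float64(400.52740593961465), 255.81394327966927, 191.1061544866887, array([[-0.54292052,  0.54690784, -0.63728261,  1.38503641],
       [ 0.83961356,  0.33821226, -0.42504297,  0.51410145],
       [-0.01692254, -0.76583567, -0.64281362,  0.89355027],
       [ 0.        ,  0.        ,  0.        ,  1.        ]]))
dict_keys(['fov_y', 'cx', 'cy', 'world_from_camera'])
nest top [245. 298.] 0.83 [ 0.349 -0.171  0.036]
nest top [140. 384.] 0.82 [ 0.709 -0.476  0.036]
nest top [247. 384.] 0.8 [ 0.34  -0.46   0.036]
nest scene [188. 199.] 0.88 [ 0.62  -0.227  0.036]
nest scene [184. 127.] 0.76 [ 0.737 -0.45   0.036]
[... 1249 characters left out ...]
.2751231 ,  0.47698913,  0.02239299,  1.55539648, -0.01147606,
        1.10930839, -0.08312654]), 'joint_vel': array([ 1.09348707e-03, -5.84239639e-04, -1.45512967e-05,  8.49179492e-04,
       -4.83890567e-04,  5.38319359e-04, -5.67628522e-04]), 'joint_torque': array([ 2.14510324e-04, -5.96328807e+01,  1.60680458e+00, -2.81553268e+01,
        1.25541989e-02,  1.39058000e-03, -1.32270378e-05]), 'eef_pos': array([0.26520389, 0.62073639, 0.24831656]), 'tool_rot': array([-6.66276371e-06,  8.34541547e-01,  5.50945012e-01,  1.20562733e-05]), 'contact_force': array([ 0.50670095, -0.31213175,  0.20859918]), 'torque': array([-0.05004885, -0.03129738,  0.02266003]), 'gripper_width': 1.001407603898031}
```

View pics/top1.png

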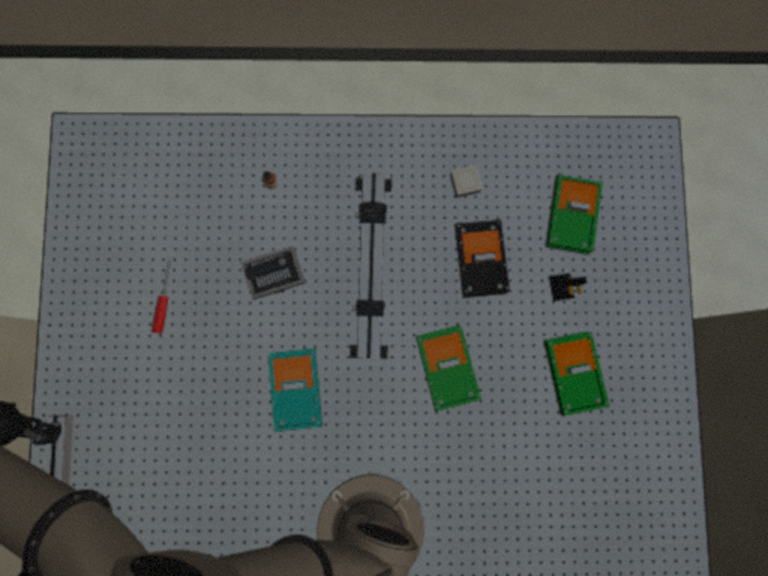

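View pics/scene1.png

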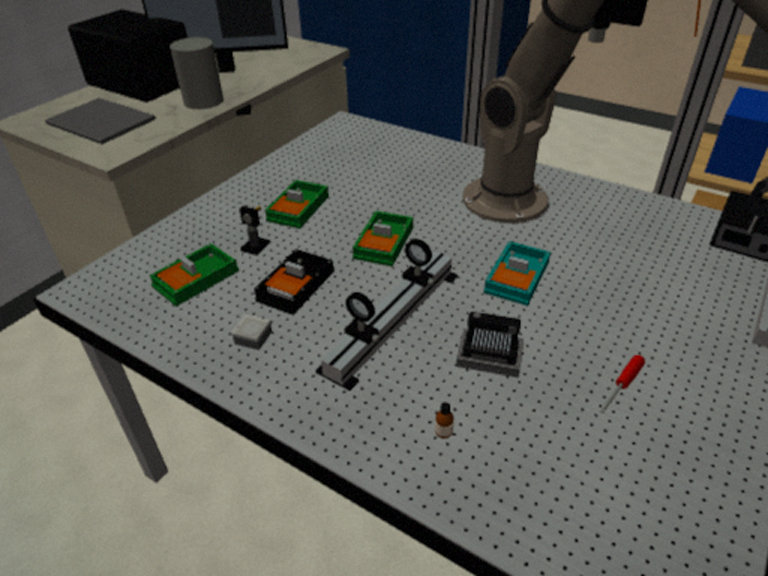

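```bash
python3 - <<'E'
from h import *
t=read_camera("top")[:,:,::-1]; s=read_camera("scene")[:,:,::-1]
def c(im,r,cc,h=30,w=40): return cv2.resize(im[r-h:r+h,cc-w:cc+w],(400,300),interpolation=cv2.INTER_CUBIC)
P=np.vstack([np.hstack([c(t,172,321),c(t,182,182)]),np.hstack([c(s,187,197),c(s,228,327)])])
cv2.imwrite("pics/crop1.png",cv2.convertScaleAbs(P,alpha=1.5))
E
```

```text
(no output)
```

View pics/crop1.png

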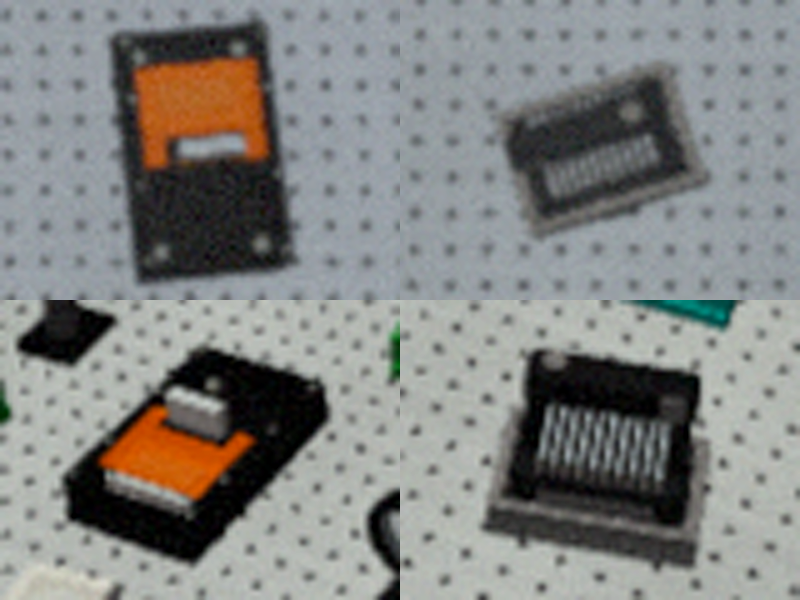

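```bash
cat > fit.py <<'E'
from h import *
from scipy.optimize import least_squares
def fit(pts,x0):
    # pts: (cam,row,col,[lx,ly,lz])
    def res(p):
        c,s=np.cos(p[2]),np.sin(p[2]); o=[]
        for n,r,cc,l in pts:
            P=[p[0]+c*l[0]-s*l[1],p[1]+s*l[0]+c*l[1],l[2]]; o+=list(proj(n,P)[0]-[r,cc])
        return np.array(o)
    f=least_squares(res,x0,loss="soft_l1"); return f.x,res(f.x).reshape(-1,2)
E
python3 - <<'E'
from fit import *
def C(n,r0,c0): return lambda x,y,l:(n,r0+y/5-.4,c0+x/5-.4,l)
t=C("top",142,281);s=C("scene",157,157)
N=[t(112,35,(.051,.052,.036)),t(268,22,(.051,-.052,.036)),t(292,262,(-.124,-.052,.036)),t(138,282,(-.124,.052,0)),
 s(195,262,(.051,.052,0)),s(68,180,(.051,-.052,.036)),s(72,218,(.051,-.052,0)),s(328,85,(-.124,.052,.036)),s(325,115,(-.124,.052,0)),s(203,47,(-.124,-.052,.036))]
n,r=fit(N,[.62,-.25,0]);print("nest",n.round(4));print(r.round(1).tolist())
t2=C("top",152,142);s2=C("scene",198,287)
D=[t2(100,112,(.044,.062,.024)),t2(268,62,(.044,-.062,.024)),t2(308,182,(-.044,-.062,0)),t2(140,238,(-.044,.062,0)),
 s2(87,227,(.044,-.062,0)),s2(294,263,(.044,.062,0)),s2(90,200,(.044,-.062,.024)),s2(297,235,(.044,.062,.024))]
d,r=fit(D,[.55,.21,0]);print("dock",d.round(4));print(r.round(1).tolist())
for nn,R in (("top",N+[0]),):
    pass
gt=ray("top",171.4-.4,323-.4,.06); gs=ray("scene",157+95.5/5-.4,157+198/5-.4,.06); print("grip",gt,gs)
for g in(gt,gs):
    c,s_=np.cos(n[2]),np.sin(n[2]);v=g[:2]-n[:2];print("grip local",c*v[0]+s_*v[1],-s_*v[0]+c*v[1])
# rail ends/mount
for q in ("rail",): 
    print([ (d_["centre"],d_["score"]) for d_ in models.spot_in(q,"top")])
E
```

```text
nest [ 0.6365 -0.2512  0.1048]
[[-1.3, 0.1], [-1.8, -1.3], [0.4, 0.7], [0.7, -0.4], [0.3, 0.4], [-0.4, -1.6], [0.1, -0.7], [-1.9, -0.0], [0.1, 1.3], [-1.8, 0.3]]
dock [0.5662 0.2211 0.3198]
[[0.6, -1.2], [-0.6, -0.0], [0.4, 0.5], [0.5, -0.4], [0.0, -0.6], [0.2, -0.1], [-0.1, -0.7], [0.3, 0.3]]
grip [ 0.5952927  -0.25499555  0.06      ] [ 0.59696232 -0.25419601  0.06      ]
grip local -0.04142127901977537 0.000527859361331498
grip local -0.039677152684070544 0.0011482750740010824
[([178.5, 244.8], 0.88)]
```

Call:
{"name": "carry_out", "arguments": {
  "deltas": [
    [[-1,1,0],1],
    [[-3,3,0],3],
    [[-6.5,6.2,0],6],
    [[-10.4,10,0],9],
    [[-14.3,13.8,0],13],
    [[-18.2,17.6,0],17],
    [[-22.1,21.4,0],21],
    [[-26,25.2,0],25],
    [[-30,28.8,0],28],
    [[-34,32.4,0],31]
  ],
  "hand": 1
}}

```text
t: 2.4
eef_pos: [0.4297, 0.1781, 0.2485]
tool_rot: [-0.0, 0.952, 0.306, 0.0]
contact_force: [1.0, -0.3, 0.2]
gripper_width: 1.006
```

```bash
cat >> h.py <<'E'
def yaw():
    o=readout.get_obs(); w,x,y,z=o["tool_rot"]; return np.arctan2(2*(x*y+w*z),1-2*(y*y+z*z)),np.array(o["eef_pos"]),o
def delta(p,a):
    y,e,o=yaw(); d=np.array(p)-e; tx=np.array([np.cos(y),np.sin(y)]); ty=np.array([np.sin(y),-np.cos(y)])
    t=np.degrees((y-a+np.pi)%(2*np.pi)-np.pi)
    print("t",round(o["t"],2),"eef",e.round(4),"yaw",round(y,4),"F",np.round(o["contact_force"],1),"w",round(o["gripper_width"],3),"q7",o["q"][6].round(2))
    print("cm",(100*np.array([d[:2]@tx,d[:2]@ty,-d[2]])).round(2),"deg",t.round(1))
E
python3 -c "
from h import *
delta([.596,-.2546,.2],.1048)"
```

```text
t 2.4 eef [0.4297 0.1781 0.2485] yaw 0.6226 F [ 1.  -0.3  0.2] w 1.006 q7 0.15
cm [-11.72  44.85   4.85] deg 29.7
```

Call:
{"name": "carry_out", "arguments": {
  "deltas": [
    [[-1,4,0],3],
    [[-2.2,8.5,0],6],
    [[-3.5,13.5,0],9],
    [[-4.8,18.5,0],12],
    [[-6.1,23.5,0],15],
    [[-7.4,28.5,0],19],
    [[-8.7,33.5,1],22],
    [[-10,38.5,2.5],25],
    [[-11.2,42.7,4],28],
    [[-11.7,44.8,4.8],29.7]
  ]
}}

```text
t: 3.65
eef_pos: [0.5948, -0.2572, 0.1996]
tool_rot: [0.0, 0.999, 0.049, -0.0]
contact_force: [-0.4, 0.7, 0.9]
gripper_width: 0.999
```

```bash
python3 -c "
from h import *
delta([.596,-.2546,.059],.1048)
save('scene','s2.png',(130,250,130,290),5)"
```

```text
t 3.65 eef [ 0.5948 -0.2572  0.1996] yaw 0.0989 F [-0.4  0.7  0.9] w 0.999 q7 0.7
cm [ 0.15 -0.25 14.06] deg -0.3
```

View pics/s2.png

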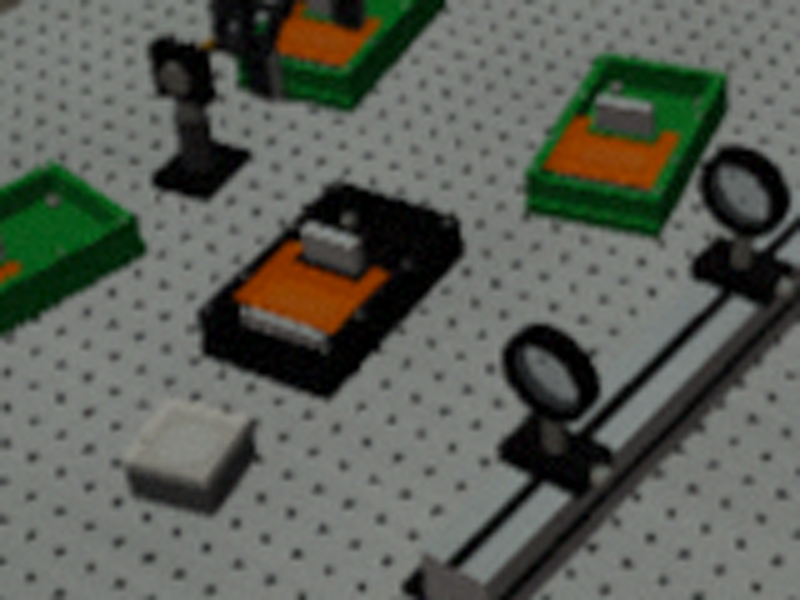

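Call:
{"name": "carry_out", "arguments": {
  "deltas": [
    [[0.1,-0.2,2],0],
    [[0.1,-0.2,4.5],0],
    [[0.1,-0.2,7],0],
    [[0.1,-0.2,9.5],0],
    [[0.1,-0.2,11.5],0],
    [[0.1,-0.2,13],0],
    [[0.1,-0.2,14],0],
    [[0.1,-0.2,14],0]
  ]
}}

```text
t: 4.7
eef_pos: [0.5955, -0.2565, 0.0585]
tool_rot: [0.001, 0.999, 0.049, -0.001]
contact_force: [-0.6, -0.3, 0.2]
gripper_width: 0.999
```

Call:
{"name": "carry_out", "arguments": {
  "deltas": [
    [[0,0,0],0],
    [[0,0,0],0],
    [[0,0,0],0],
    [[0,0,0],0],
    [[0,0,0],0],
    [[0,0,0],0],
    [[0,0,0],0],
    [[0,0,0],0]
  ],
  "hand": 0,
  "newtons": 40
}}

```text
t: 5.7
eef_pos: [0.5958, -0.2566, 0.0588]
tool_rot: [0.001, 0.999, 0.049, -0.0]
contact_force: [-0.7, 1.4, 4.6]
gripper_width: 0.128
```

```bash
python3 -c "
from h import *
c,s=np.cos(.1048),np.sin(.1048)
delta([.6365-.102*c,-.2512-.102*s,.059],.1048)"
```

```text
t 5.7 eef [ 0.5958 -0.2566  0.0588] yaw 0.0973 F [-0.7  1.4  4.6] w 0.128 q7 0.78
cm [-6.1  -0.06 -0.02] deg -0.4
```

Call:
{"name": "carry_out", "arguments": {
  "deltas": [
    [[-0.4,0,0],0],
    [[-1.2,0,0],0],
    [[-2,0,0],0],
    [[-2.8,0,0],0],
    [[-3.6,0,0],0],
    [[-4.4,0,0],0],
    [[-5.1,0,0],0],
    [[-5.6,0,0],0],
    [[-5.9,0,0],0],
    [[-5.9,0,0],0]
  ]
}}

```text
t: 6.95
eef_pos: [0.5364, -0.262, 0.0588]
tool_rot: [0.0, 0.999, 0.049, -0.001]
contact_force: [-1.4, 2.8, 5.2]
gripper_width: 0.127
```

Call:
{"name": "carry_out", "arguments": {
  "deltas": [
    [[-0.2,0,0],0],
    [[-0.4,0,0],0],
    [[-0.6,0,0],0],
    [[-0.6,0,0],0]
  ]
}}

```text
t: 7.45
eef_pos: [0.5358, -0.2621, 0.0589]
tool_rot: [0.002, 0.999, 0.05, 0.003]
contact_force: [15.6, 0.3, -10.2]
gripper_width: 0.127
```

Call:
{"name": "carry_out", "arguments": {
  "deltas": [
    [[0,0,0],0],
    [[0,0,0],0]
  ]
}}

```text
t: 7.7
eef_pos: [0.5359, -0.262, 0.0588]
tool_rot: [0.002, 0.999, 0.05, 0.003]
contact_force: [2.1, 1.9, 0.2]
gripper_width: 0.127
```

Call:
{"name": "carry_out", "arguments": {
  "deltas": [
    [[0,0,0],0],
    [[0,0,0],0],
    [[0,0,0],0],
    [[0,0,0],0],
    [[0,0,0],0],
    [[0,0,-2],0],
    [[0,0,-6],0],
    [[0,0,-11],0],
    [[0,0,-16],0],
    [[0,0,-20],0]
  ],
  "hand": 1
}}

```text
t: 8.95
eef_pos: [0.5347, -0.262, 0.2625]
tool_rot: [0.002, 0.999, 0.05, 0.004]
contact_force: [0.7, 0.0, -0.6]
gripper_width: 1.003
```

```bash
python3 -c "
from h import *
delta([.5662,.2211,.2588],.3198)
t=read_camera('top')[:,:,::-1];s=read_camera('scene')[:,:,::-1]
def c(im,r,cc,h=40,w=40): return cv2.resize(im[r-h:r+h,cc-w:cc+w],(400,400),interpolation=cv2.INTER_CUBIC)
cv2.imwrite('pics/c2.png',cv2.convertScaleAbs(np.hstack([c(t,172,321),c(s,187,197)]),alpha=1.7))"
```

```text
t 8.95 eef [ 0.5347 -0.262   0.2625] yaw 0.0991 F [ 0.7  0.  -0.6] w 1.003 q7 0.69
cm [  7.92 -47.76   0.37] deg -12.6
```

View pics/c2.png

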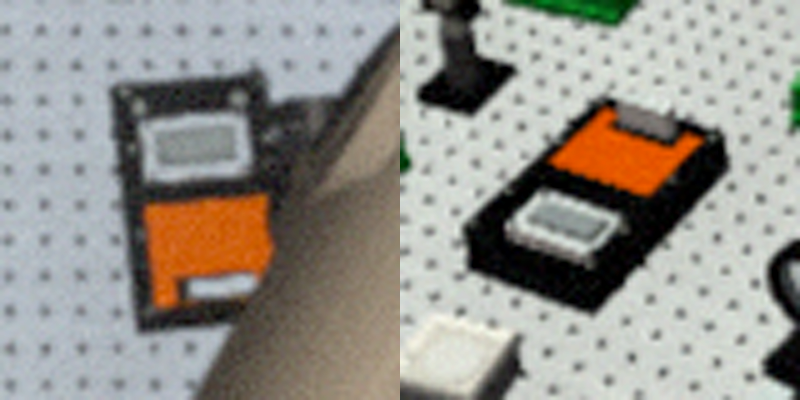

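```bash
python3 - <<'E'
from h import *
im=read_camera("top").astype(int); sub=im[140:185,300:345]
print("glass", ray("top",160.8,320.,.028), ray("scene",190.,191.,.028))
# housing blob: bright pixels in nest
for n,(r0,r1,c0,c1) in (("top",(145,172,305,336)),("scene",(178,202,174,208))):
    s=read_camera(n)[r0:r1,c0:c1].astype(np.uint8); hsv=cv2.cvtColor(s,cv2.COLOR_RGB2HSV)
    m=((hsv[...,2]>70)&(hsv[...,1]<90)).astype(np.uint8)
    k,l,st,ce=cv2.connectedComponentsWithStats(m)
    for i in range(1,k):
        if st[i,4]>60:
            rr=cv2.minAreaRect(np.argwhere(l==i)[:,::-1].astype(np.float32)); print(n,st[i].tolist(),ce[i]+[c0,r0],rr)
            print(ray(n,ce[i][1]+r0,ce[i][0]+c0,.028), [ray(n,p[1]+r0,p[0]+c0,.028)[:2].round(4).tolist() for p in cv2.boxPoints(rr)])
o=yaw()[2]; print(o["tool_rot"])
E
```

```text
glass [ 0.63614741 -0.25293673  0.028     ] [ 0.63755475 -0.24817923  0.028     ]
top [0, 0, 31, 8, 93] [319.         146.29032258] ((15.0, 3.5), (7.0, 30.0), 90.0)
[ 0.68716446 -0.25065909  0.028     ] [[0.6916, -0.2021], [0.6918, -0.3065], [0.6671, -0.3058], [0.6669, -0.2017]]
top [4, 9, 22, 15, 264] [319.67424242 160.94318182] ((14.780485153198242, 16.024391174316406), (12.81005859375, 21.202856063842773), 83.6598129272461)
[ 0.63564476 -0.25179766  0.028     ] [[0.6535, -0.2136], [0.6619, -0.2869], [0.6172, -0.2906], [0.609, -0.2176]]
scene [4, 7, 23, 13, 177] [189.15819209 191.27683616] ((15.05000114440918, 13.349998474121094), (20.554805755615234, 10.75174331665039), 18.43494987487793)
[ 0.64604535 -0.24912702  0.028     ] [[0.6743, -0.2757], [0.6266, -0.3023], [0.6185, -0.2224], [0.6655, -0.1987]]
[0.00151115 0.9987504  0.0498461  0.00327576]
```

Call:
{"name": "carry_out", "arguments": {
  "deltas": [
    [[0.3,-2,0],-1],
    [[1,-6,0],-2],
    [[1.8,-11,0],-3],
    [[2.6,-16,0],-4],
    [[3.5,-21,0],-5.5],
    [[4.3,-26,0],-7],
    [[5.2,-31,0],-8.5],
    [[6,-36,0],-10],
    [[6.8,-41,0],-11],
    [[7.5,-45,0],-12]
  ]
}}

```text
t: 10.45
eef_pos: [0.5624, 0.1977, 0.257]
tool_rot: [0.002, 0.988, 0.156, 0.002]
contact_force: [0.3, 0.4, 0.0]
gripper_width: 1.003
```

```bash
python3 -c "
from h import *
delta([.5662,.2211,.091],.3198)"
```

```text
t 10.45 eef [0.5624 0.1977 0.257 ] yaw 0.3134 F [0.3 0.4 0. ] w 1.003 q7 0.03
cm [ 1.09 -2.1  16.6 ] deg -0.4
```

Call:
{"name": "carry_out", "arguments": {
  "deltas": [
    [[0.5,-1.2,0.5],0],
    [[1.1,-2.1,2.5],-0.4],
    [[1.1,-2.1,5],-0.4],
    [[1.1,-2.1,7.5],-0.4],
    [[1.1,-2.1,9.5],-0.4],
    [[1.1,-2.1,10],-0.4],
    [[1.1,-2.1,10],-0.4]
  ]
}}

```text
t: 11.32
eef_pos: [0.5667, 0.2197, 0.1564]
tool_rot: [0.002, 0.987, 0.159, 0.001]
contact_force: [0.4, 0.2, 0.8]
gripper_width: 0.999
```

```bash
python3 -c "
from h import *
delta([.5662,.2211,.091],.3198)
t=read_camera('top')[:,:,::-1];s=read_camera('scene')[:,:,::-1]
def c(im,r,cc,h=40,w=40): return cv2.resize(im[r-h:r+h,cc-w:cc+w],(400,400),interpolation=cv2.INTER_CUBIC)
cv2.imwrite('pics/c3.png',cv2.convertScaleAbs(np.hstack([c(t,172,182),c(s,215,327)]),alpha=1.9))"
```

```text
t 11.32 eef [0.5667 0.2197 0.1564] yaw 0.319 F [0.4 0.2 0.8] w 0.999 q7 0.06
cm [ 0.   -0.15  6.54] deg -0.0
```

View pics/c3.png

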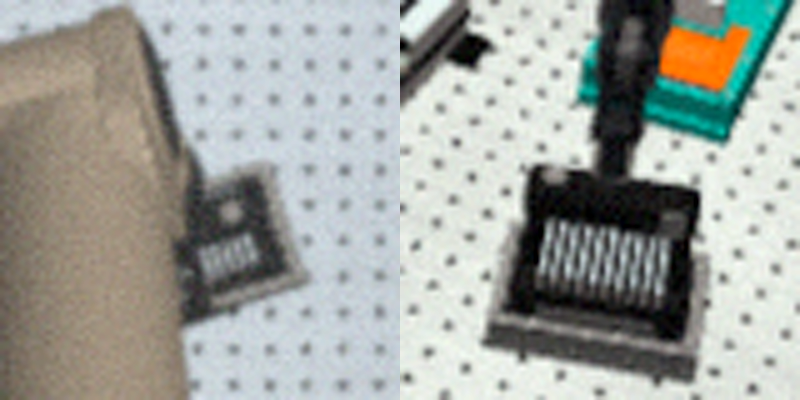

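Call:
{"name": "carry_out", "arguments": {
  "deltas": [
    [[0,-0.1,1.5],0],
    [[0,-0.1,3.2],0],
    [[0,-0.1,4.8],0],
    [[0,-0.1,6],0],
    [[0,-0.1,6.5],0],
    [[0,-0.1,6.5],0]
  ]
}}

```text
t: 12.18
eef_pos: [0.5673, 0.2211, 0.0921]
tool_rot: [0.002, 0.987, 0.159, 0.002]
contact_force: [0.1, 0.2, 0.1]
gripper_width: 0.996
```

Call:
{"name": "carry_out", "arguments": {
  "deltas": [
    [[0,0,0],0],
    [[0,0,0],0],
    [[0,0,0],0],
    [[0,0,0],0],
    [[0,0,0],0],
    [[0,0,0],0],
    [[0,0,0],0],
    [[0,0,0],0]
  ],
  "hand": 0,
  "newtons": 70
}}

```text
t: 13.18
eef_pos: [0.5678, 0.2213, 0.0926]
tool_rot: [0.002, 0.987, 0.159, 0.003]
contact_force: [0.6, 0.9, 5.1]
gripper_width: 0.296
```

```bash
python3 -c "
from h import *
delta([.5662,.2211,.091],.3198);o=yaw()[2];print(o['tool_rot'],o['contact_force'],o['torque'])"
```

```text
t 13.18 eef [0.5678 0.2213 0.0926] yaw 0.3195 F [0.6 0.9 5.1] w 0.296 q7 0.09
cm [-0.16 -0.03  0.16] deg -0.0
[0.00170153 0.98726546 0.15904925 0.00271026] [0.5759665  0.9196631  5.14757727] [ 0.02962982 -0.04886973 -0.00096154]
```

Call:
{"name": "carry_out", "arguments": {
  "deltas": [
    [[0,0,-0.5],0],
    [[0,0,-1.5],0],
    [[0,0,-3],0],
    [[0,0,-5],0],
    [[0,0,-7.5],0],
    [[0,0,-10.5],0],
    [[0,0,-13.5],0],
    [[0,0,-16.5],0],
    [[0,0,-19],0],
    [[0,0,-20],0]
  ]
}}

```text
t: 14.42
eef_pos: [0.5672, 0.2217, 0.2953]
tool_rot: [0.001, 0.987, 0.159, 0.004]
contact_force: [-0.1, 0.3, -4.6]
gripper_width: 0.294
```

```bash
python3 -c "
from h import *
delta([.637,-.2513,.29],.105);o=yaw()[2];print(o['tool_rot'],o['contact_force'],o['torque'])
save('scene','s3.png',(100,260,220,420),3.75)"
```

```text
t 14.43 eef [0.5672 0.2217 0.2953] yaw 0.3191 F [-0.1  0.3 -4.6] w 0.294 q7 -0.01
cm [-8.22 47.1   0.53] deg 12.3
[0.00103185 0.98728641 0.15888891 0.0043342 ] [-0.06875051  0.28825723 -4.61864014] [ 0.02269463 -0.0056024  -0.01830555]
```

View pics/s3.png

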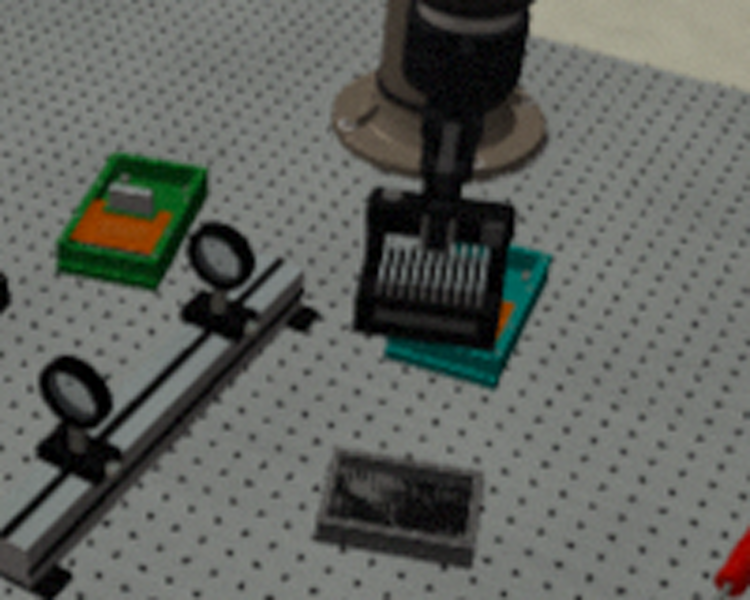

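```bash
python3 - <<'E'
from h import *
y,e,o=yaw(); c,s=np.cos(y),np.sin(y)
for nm,x,r,z in(("botL",356,330,-.0846),("botR",499,347,-.0846),("hL",371,193,.0134),("hR",513,210,.0134)):
    p=ray("scene",100+r/3.75-.4,220+x/3.75-.4,e[2]+z)[:2]-e[:2]; print(nm,(c*p[0]+s*p[1]).round(4),(-s*p[0]+c*p[1]).round(4))
E
```

```text
botL 0.0334 -0.0465
botR 0.0288 0.0532
hL 0.0044 -0.048
hR 0.0028 0.0472
```

Call:
{"name": "carry_out", "arguments": {
  "deltas": [
    [[-0.2,1,0],1],
    [[-0.6,3.5,0],2],
    [[-1.2,7,0],3],
    [[-1.9,11,0],4],
    [[-2.6,15,0],5],
    [[-3.3,19,0],6],
    [[-4,23,0],7],
    [[-4.7,27,0],8],
    [[-5.4,31,0],9],
    [[-6,34.5,0],10]
  ]
}}

```text
t: 15.72
eef_pos: [0.6172, -0.1288, 0.2954]
tool_rot: [0.001, 0.998, 0.07, 0.004]
contact_force: [0.3, 0.2, -4.7]
gripper_width: 0.291
```

```bash
python3 -c "
from h import *
delta([.637,-.2513,.29],.105);o=yaw()[2];print(o['tool_rot'],o['contact_force'],o['torque'])"
```

```text
t 15.72 eef [ 0.6172 -0.1288  0.2954] yaw 0.1402 F [ 0.3  0.2 -4.7] w 0.291 q7 0.47
cm [ 0.25 12.4   0.54] deg 2.0
[0.00106773 0.99753636 0.07005428 0.00353167] [ 0.25591381  0.23149843 -4.66255554] [ 0.00853947 -0.00703733 -0.02394553]
```

Call:
{"name": "carry_out", "arguments": {
  "deltas": [
    [[0,3,0],0.3],
    [[0.1,6,0],0.8],
    [[0.2,9,0.5],1.3],
    [[0.2,11.2,2],1.7],
    [[0.3,12.2,4],2],
    [[0.3,12.4,6.5],2],
    [[0.3,12.4,9],2],
    [[0.3,12.4,11],2],
    [[0.3,12.4,11.5],2],
    [[0.3,12.4,11.5],2]
  ]
}}

```text
t: 16.98
eef_pos: [0.6384, -0.2515, 0.1807]
tool_rot: [0.001, 0.999, 0.053, 0.004]
contact_force: [-0.2, 0.3, -3.8]
gripper_width: 0.292
```

```bash
python3 -c "
from h import *
delta([.637,-.2513,.1326],.105);o=yaw()[2];print(o['tool_rot'],o['contact_force'],o['torque'])
save('scene','s4.png',(130,230,140,260),6)"
```

```text
t 16.98 eef [ 0.6384 -0.2515  0.1807] yaw 0.1053 F [-0.2  0.3 -3.8] w 0.292 q7 0.69
cm [-0.14 -0.03  4.81] deg 0.0
[0.0010834  0.99860789 0.05261774 0.0035324 ] [-0.20982312  0.31438739 -3.78233459] [0.01557532 0.01908201 0.02769226]
```

View pics/s4.png

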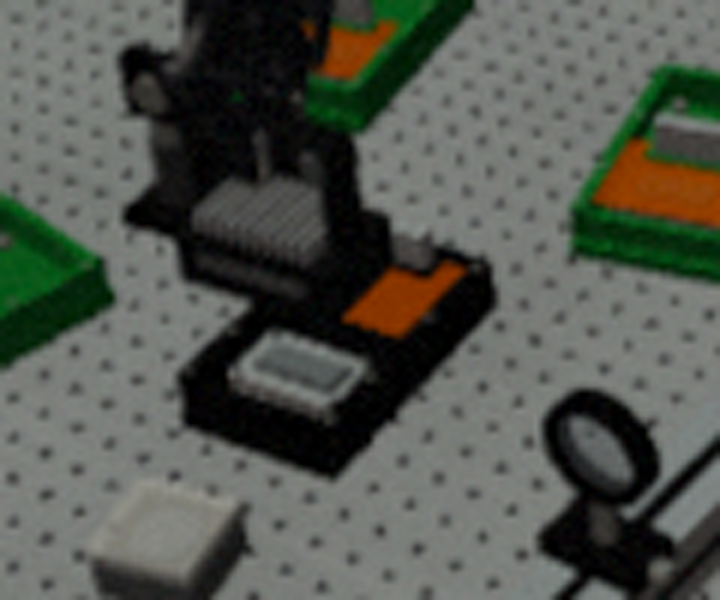

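Call:
{"name": "carry_out", "arguments": {
  "deltas": [
    [[-0.1,0,0.8],0],
    [[-0.2,0.1,1.6],0],
    [[-0.2,0.1,2.4],0],
    [[-0.2,0.1,3.2],0],
    [[-0.2,0.1,3.9],0],
    [[-0.2,0.1,4.4],0],
    [[-0.2,0.1,4.7],0],
    [[-0.2,0.1,4.8],0],
    [[-0.2,0.1,4.8],0],
    [[-0.2,0.1,4.8],0]
  ]
}}

```text
t: 18.27
eef_pos: [0.6374, -0.2531, 0.1337]
tool_rot: [0.001, 0.999, 0.053, 0.004]
contact_force: [-0.4, 0.7, -4.2]
gripper_width: 0.291
```

```bash
python3 - <<'E'
from h import *
delta([.6365,-.2522,.1326],.105)
y,e,o=yaw(); g=(.637,-.2512)
im=cv2.convertScaleAbs(read_camera("scene")[130:230,140:260,::-1],alpha=2.5); im=cv2.resize(im,None,fx=6,fy=6,interpolation=cv2.INTER_CUBIC)
c,s=np.cos(.105),np.sin(.105)
def box(xs,ys,z,col):
    P=[[g[0]+c*a-s*b,g[1]+s*a+c*b,z] for a,b in((-xs,-ys),(xs,-ys),(xs,ys),(-xs,ys))]
    q=(proj("scene",P)-[130,140]+.5)*6; cv2.polylines(im,[q[:,::-1].astype(np.int32)],True,col,1)
box(.032,.05,.048,(0,255,0)); box(.032,.05,.082,(0,255,0)); box(.013,.05,.146,(255,255,0)); box(.01,.025,.028,(0,0,255))
cv2.imwrite("pics/s5.png",im)
E
```

```text
t 18.27 eef [ 0.6374 -0.2531  0.1337] yaw 0.1053 F [-0.4  0.7 -4.2] w 0.291 q7 0.72
cm [-0.08 -0.1   0.11] deg 0.0
```

View pics/s5.png

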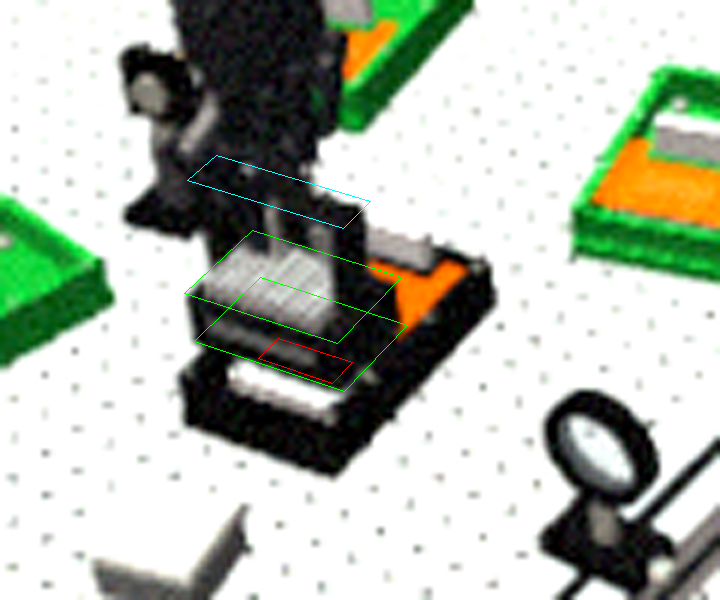

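Call:
{"name": "carry_out", "arguments": {
  "deltas": [
    [[-0.1,-0.1,0.1],0],
    [[-0.1,-0.1,0.1],0],
    [[-0.1,-0.1,0.1],0],
    [[-0.1,-0.1,0.1],0],
    [[-0.1,-0.1,0.1],0],
    [[-0.1,-0.1,0.1],0]
  ]
}}

```text
t: 19.08
eef_pos: [0.6363, -0.2522, 0.1327]
tool_rot: [0.001, 0.999, 0.053, 0.004]
contact_force: [0.1, 0.2, -3.8]
gripper_width: 0.292
```

```bash
python3 -c "
from h import *
delta([.6365,-.2522,.1326],.105);o=yaw()[2];print(np.abs(o['joint_vel']).max(),o['tool_rot'])
print(bot.hand_in())"
```

```text
t 19.07 eef [ 0.6363 -0.2522  0.1327] yaw 0.1053 F [ 0.1  0.2 -3.8] w 0.292 q7 0.72
cm [0.02 0.   0.01] deg 0.0
0.0027648020253643077 [0.00137394 0.99860523 0.05260493 0.00429258]
the job is handed in; nothing more can be done
None
```

I pulled the black nest's shield open to its stop, then lifted the lamp out of its dock. I carried it over the rail with its underside about 20 cm up and handed in at t = 19.1 s, still holding it over the glass.

- **Shield:** the pull stopped with about 15 N of resistance at the expected 102 mm, and the picture afterwards showed the glass uncovered.
- **Lamp position:** the tool is within 0.2 mm of its target and aligned with the nest's yaw. The window is about 20 mm above the glass, worked out from the lamp's height in the dock, assuming it has not slipped.
- **Steadiness:** the arm was at rest at hand-in, the force was just the lamp's weight, and the tilt was about 0.5°.
- **Remaining doubt:** the lamp's offset along its handle is known only to about 2 mm. Its edges at the bottom gave +3 mm and its handle about 0, so I corrected by 1 mm. The two cameras put the glass up to 5 mm apart across the nest (1.4 mm along it), and I aimed at the average. I did not take another picture after the last 1 mm adjustment.
- **Other things on the table:** they looked in place in the views I took, and no unexpected contact force showed in any reading. I did not re-measure them at the end.

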